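# Tip out the flush weighing plate and tare the scale

## Robot

A 6-joint arm with a two-finger parallel gripper is mounted at the origin on the work surface. World frame = base frame: x ahead of the robot, y to its left, z up, the work surface at z = 0. Lengths are in m, angles in rad, forces in N, time in s.
With the tool pointing down it reaches from about 0.15 to 0.775 m from the base axis. Payload 6.1 kg.
Tool frame: the origin (TCP) lies on the mounting face of the last link; the fingertips stand 173 mm ahead of it and the grasp point (between the pads) lies 155 mm ahead of it (robot.tcp_to_grasp is the distance from the TCP to the grasp point, in m); z points along the fingers, y is the line along which they close (so a half turn about z gives the same grasp; the last joint's range is limited). The gripper opens to 85 mm and grips with 20 to 120 N. Pads are 22 mm wide; open, the fingers measure 114 mm over their backs; the gripper's body (76 mm by 85 mm) begins 54 mm behind the grasp point. The pads swing forward as they close: fully open they stand 13 mm farther back than shut.
Start: joints at [1.345, 0.126, -0.04, 1.405, 0, 1.571], TCP at [0.118, 0.512, 0.405] pointing down, gripper open.
Joint ranges: [-2.72, 2.72], [-0.95, 1.95], [-1.27, 1.35], [-1.78, 2.02], [-1.46, 1.47], [-3.14, 3.14]. Speed limits (rad/s): [2.39, 2.39, 3.01, 3.14, 3.14, 3.14].

## Interface

Orientations are given as a unit quaternion [w, x, y, z].
In Python, from station import robot gives the robot as it stands. The module is installed in compiled form; this text tells all that it offers.
- The arm moves only by the tool servo_tool, never from a script. Its argument "motion" is a list that holds one entry, the list of rows, each a list of 6 numbers: the shift along the tool's x, y, z in cm, then the turn, a rotation vector about the tool's x, y, z in degrees. In form: [[[x, y, z, ax, ay, az], ...]]. A call has 1 to 20 rows; each row shifts and turns the commanded pose from where the row before left it, along the tool's axes as they then stand; what a row does not reach is not made up. A row lasts 1/10 s, in which the tool goes at most 50 mm and 8.59 degrees, less where a joint would pass 70% of its speed; a pose out of reach is approached as far as the arm can. A call is refused whole if a number of a shift passes 5 or a number of a turn 8.59, either way. A call with a gripper value outside its range is refused whole. "jaw" is the finger opening in cm, from 0 to 8.54, set as the call begins (left out, the last holds). The fingers move at their own pace and stop on an object; "grip_force" is the grip in N (left out, the last holds). Time passes only in rows, so rows that do not move let the fingers close. It gives the time, the measured TCP pose, the force, the opening and the grip force at its end, in the units of the state.
- robot.state(): the state, without advancing time (a new reading comes with each control period).
- robot.get_image(name): name is "scene" or "top" or "wrist"; returns (picture, depth): 420x560x3 uint8, red, green, blue; 420x560 float32, m along the optical axis (not along the pixel's ray), 0 where there is no reading.
- robot.camera_params(name): a dict with "fx", "fy", "cx", "cy" (pixels), "camera_from_world" (4x4, takes a point from world to camera coordinates); the wrist camera has in their place "tool_from_camera" (4x4, takes a point from camera to tool coordinates, whose origin is the TCP and whose axes are the flange's). Camera axes: x right, y down, z forward; pixel columns grow to the right and rows downward; lengths in m; the calibration is good to about 2 mm. The wrist camera is an equidistant fisheye: a pixel r from the principal point sees the ray r / f radians off the axis. A picture is of the moment at which its call begins: read the wrist's pose just before it. camera_params takes no time and is no camera call.
- robot.close_job(): hands the job in; it is judged then, once.
The state is a dict: "t": time; "joints": joint angles; "qd": joint speeds; "joint_efforts": joint torques, N m; "eef_pos": TCP position; "tcp_rot": TCP orientation; "force": force on the tool from outside, world axes, zero at the start; "torque": the same for the moment, N m; "grip_width": finger opening in m; "gripper_force": force on a finger pad.
Only numpy, scipy, OpenCV 4.12 (cv2) and the standard library are available. Lean on these libraries where they do the work, as an engineer would, in place of code of your own. Each camera call takes 0.05 s, during which the arm holds its last target. There are 200 camera calls.

## Task

Take the flush aluminium weighing plate out of the packing scale: push down its orange-marked end so that the other end tips up, lift it out by that raised end and lay it gently, orange mark upward, lengthwise and centred across the two blue bars of the white drain tray, and let go. Then zero the bare scale: press its blue tare key for about half a second, gently. Leave the cups, paper rolls and scraper where they are.

Things in the scene. Friction and masses are not known exactly. Their poses are not given: they have to be found in the camera images.
- plate: the loose aluminium weighing plate, 58 (its x) x 150 (its y) x 10 mm (z), 0.11 to 0.23 kg; origin at the centre of its underside, z up. An orange mark shows the end to press (+y). At the start it lies level in the station's recess, its top flush with the deck, 3 mm gap at the sides and -y end: it cannot be grasped until tipped.
- mark (a point): middle of the orange mark (44 x 30 mm) on the plate's top, 56 mm from the plate's middle: press here. Fully tipped it has gone down by about 19 mm.
- lift_end (a point): on the plate's underside, 12 mm from its -y end (plate y = -63 mm), on its middle line: the end that tips up. When fully tipped, this point is about 18 mm above the deck's top, and the plate above it can be gripped across its 58 mm width.
- station: the fixed grey scale, a deck 190 (x) x 240 (y) x 62 mm high; origin at the centre of its underside on the table, z up. Its recess runs from x -47 to +17, y -78 to +84 mm, 50 mm deep. The plate starts at x -15, y 0, its y along the station's y.
- column (a point): top of the dosing column fixed on the deck, 44 x 44 mm, 150 mm tall above the deck, at the station's x +75, y -70 mm
- rocker (a joint): the rocker under the plate: 30 mm wide, as long as the plate, with a lip at the mark end that stops the plate sliding. It turns about an axis along the station's x at y +10, z 46 mm: 0 rad = level, 0.40 = fully tipped, mark end down; over 0.3 counts as tipped. Stiff (some 4 to 6 N on the mark), it stays where it is left. Only pressing the marked end moves it.
- tare_key: the flat blue tare key, 34 (x) x 44 (y) x 4 mm, on the deck at the station's x -71, y -60 mm; origin at the centre of its underside, its top 4 mm above that (65 mm above the table). It gives about 1 mm per 6 N, 2 mm at most. It registers when pressed by the fingers with more than 4 N for 0.3 s, and is damaged above 30 N.
- tray: the fixed white drain tray, outside 165 (x) x 245 (y) x 30 mm high, walls 4 mm; origin at the centre of its underside on the table, z up. Two blue bars run across it (along x, full width), 10 mm wide, at y -35 and +35 mm, their tops 20 mm above the table; the inner floor is at about 4 mm. The plate lies along the tray's y (either way round), origin on the tray's centre, underside at 20 mm.
- deck_cup: loose lidded straw cup, 44 mm across, 50 mm high, standing on the station's deck; origin at its foot
- roll_a: loose kraft paper roll standing on the table beside the tray, 60 mm across, 130 mm high; origin at its foot
- roll_b: loose kraft paper roll standing on the table on the tray's other side, 60 mm across, 110 mm high; origin at its foot
- roll_c: loose kraft paper roll standing on the table close to the station's -x side, 60 mm across, 120 mm high; origin at its foot
- roll_d: loose kraft paper roll standing on the table, 72 mm across, 120 mm high; origin at its foot
- cup_a: loose lidded straw cup on the table, 62 mm across, 70 mm high; origin at its foot
- cup_b: loose lidded straw cup on the table, 62 mm across, 70 mm high; origin at its foot
- scraper: loose spatula about 200 mm long lying on the table; origin at its middle underside
Mind the look-alikes: they are no part of the job. Of the things shaped like the plate, the aluminium one is meant.

How it is judged:
By the outcome, as a careful person would: the job done as asked, in the order asked, and still so for the second after the job is handed in, with the robot touching nothing.
It also fails if it takes over 61 s, if anything falls off the work surface, if the arm or the gripper's body presses on something with over 40 N, if the wrist force passes 120 N, or if a joint passes its speed limit or range.

## Working session

There is one attempt and no reset: what is moved stays moved. The work goes in short steps, Python scripts to look and compute and a tool call to move; the robot and the scene stay as the last step left them, time stands still between calls to the robot, and variables do not carry over. Pictures are saved under pics/ and viewed, at most 10 in all, crops included, and the job is handed in when it is done.

Besides the shell and the picture viewer there is one more tool, called as name(argument=value, ...), one argument or row to a line, values as JSON. servo_tool: Moves the arm, as the interface text tells. Its arguments: {"type":"object","properties":{"motion":{"type":"array"},"jaw":{"type":"number"},"grip_force":{"type":"number"}},"required":["motion"]}

```bash
mkdir -p pics
cat > h.py <<'E'
import numpy as np, cv2
from scipy.spatial.transform import Rotation as R
from station import robot
def grab(n,name):
    im,d=robot.get_image(n); cv2.imwrite(f'pics/{name}.png',im[:,:,::-1]); np.save(f'pics/{name}.npy',d); return im,d
def world(n,d,uv):
    p=robot.camera_params(n); W=np.linalg.inv(p['camera_from_world']); o=[]
    for u,v in uv:
        z=np.median([x for x in d[v-1:v+2,u-1:u+2].ravel() if x>0])
        o.append((W@[(u-p['cx'])/p['fx']*z,(v-p['cy'])/p['fy']*z,z,1])[:3])
    return np.array(o)
def cloud(n,d):
    p=robot.camera_params(n); W=np.linalg.inv(p['camera_from_world']); v,u=np.mgrid[:420,:560]
    c=np.stack([(u-p['cx'])/p['fx']*d,(v-p['cy'])/p['fy']*d,d,np.ones_like(d)],-1)
    return (c@W.T)[...,:3]
E
python3 - <<'E'
from h import *
grab('top','top1'); grab('scene','scene1')
print(robot.state()); print(robot.camera_params('wrist'))
E
```

```text
{'t': 0.1, 'joints': array([ 1.34500284e+00,  1.26334511e-01, -4.04759007e-02,  1.40538706e+00,
        3.52178740e-05,  1.57079701e+00]), 'qd': array([-0.00153452,  0.00140621,  0.00383021, -0.0023233 ,  0.00083055,
       -0.00065736]), 'joint_efforts': array([-2.73480737e-04, -4.36906528e+01,  3.53605199e+01,  1.37192686e-02,
        3.35552522e-05,  5.74477298e-06]), 'eef_pos': array([0.11750911, 0.5115721 , 0.40401262]), 'tcp_rot': array([-9.64209837e-05,  1.12657394e-01,  9.93633645e-01, -6.94128339e-04]), 'force': array([ 0.04667169, -0.27520182,  0.87136014]), 'torque': array([-0.00653379,  0.02803386, -0.05819371]), 'gripper_force': 0.0, 'grip_width': 0.08521891452033865}
{'fx': 325.19226210127806, 'fy': 325.19226210127806, 'cx': 285.4208733153184, 'cy': 212.07274998525668, 'tool_from_camera': array([[-2.98365046e-04, -9.60267928e-01, -2.79079589e-01,
         7.14083559e-02],
       [ 9.99999910e-01, -2.02557828e-04, -3.72134823e-04,
        -2.33420266e-04],
       [ 3.00819380e-04, -2.79079675e-01,  9.60267902e-01,
         3.12397593e-02],
       [ 0.00000000e+00,  0.00000000e+00,  0.00000000e+00,
         1.00000000e+00]])}
```

View pics/top1.png

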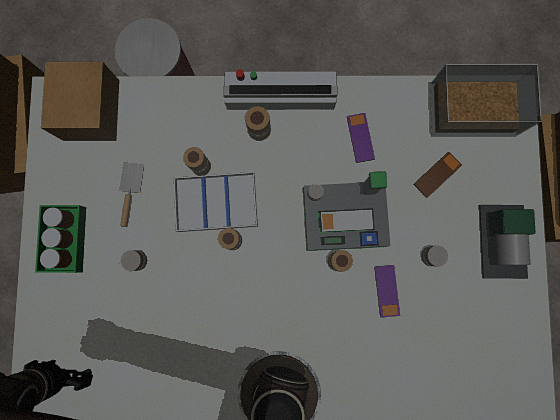

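View pics/scene1.png

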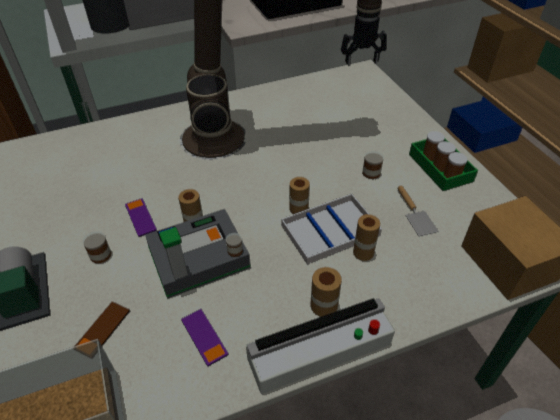

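The top view shows the following:
- The aluminium plate is in the grey station at about (347,220), with its orange mark at (327,221) on the left. Station +y therefore points image-left and +x points up.
- The tare key is at (369,239), the green column at (377,180), the deck cup at (316,192) and roll_c at (341,260).
- The tray is at (216,202), with rolls at (195,158) and (229,239).

Plate look-alikes are purple (361,138), purple (387,291) and brown (438,174). I choose the silver one inside the recess at (347,220).

Run:
```python
from h import *
d=np.load('pics/top1.npy'); im=cv2.imread('pics/top1.png'); P=cloud('top',d)
def rect(m,lab):
    n,l,s,c=cv2.connectedComponentsWithStats(m.astype(np.uint8)); k=1+np.argmax(s[1:,4]); q=(l==k)
    pts=P[q][:,:2].astype(np.float32); r=cv2.minAreaRect(pts*1000); print(lab,q.sum(),np.round(r[0],1),np.round(r[1],1),round(r[2],2),'zmed',np.median(P[q][:,2]).round(4))
z=P[...,2]; v,u=np.mgrid[:420,:560]
reg=lambda a,b,c,e:(u>a)&(u<b)&(v>c)&(v<e)
rect(reg(295,400,170,256)&(z>.054)&(z<.07),'deck')
b,g,r=[im[...,i].astype(int) for i in range(3)]
rect(reg(295,400,170,256)&(r>b+50)&(r>g+30)&(z<.07),'mark')
rect(reg(310,380,200,236)&(r>110)&(z<.08),'plate+')
rect(reg(355,385,228,250)&(b>r+30),'key')
rect(reg(165,265,165,238)&(z>.024)&(z<.036),'traywall')
rect(reg(198,210,172,236)&(b>r+25),'bar1'); rect(reg(220,233,172,232)&(b>r+25),'bar2')
for n,(a,bb,c,e) in dict(cup=(303,330,180,203),rollc=(326,356,246,275),roll1=(180,210,145,175),roll2=(215,243,225,252),rolld=(240,275,100,140),col=(365,390,170,190)).items():
    m=reg(a,bb,c,e); zt=np.percentile(z[m],97); rect(m&(z>zt-.012),n+f' {zt:.3f}')
cv2.imwrite('pics/crop1.png',cv2.resize(im[165:275,290:400],None,fx=5,fy=5,interpolation=cv2.INTER_CUBIC))
```

```text
deck 4690 [ 519.9 -195.7] [190.7 240.9] 3.18 zmed 0.0614
mark 135 [ 501.8 -140.8] [27. 42.] 89.12 zmed 0.0615
plate+ 925 [ 504.7 -196.5] [ 56.  147.8] 3.2 zmed 0.0614
key 144 [ 452.1 -259.6] [32.4 42.1] 3.89 zmed 0.0642
traywall 96 [556.3 309.7] [165.8  20.2] 2.54 zmed 0.0285
bar1 187 [563.5 233.5] [155.3  15.1] 3.58 zmed 0.0185
bar2 183 [566.6 162.7] [154.2  13.4] 3.8 zmed 0.0187
cup 0.115 188 [483.7 -70.7] [ 42.1 252.4] 71.88 zmed 0.1113
rollc 0.124 371 [ 390.8 -111.7] [182.7  58.3] 86.09 zmed 0.1195
roll1 0.134 343 [543.1 113.7] [435.3  56.6] 44.49 zmed 0.1294
roll2 0.113 352 [448.5 143.9] [57.1 57. ] 89.08 zmed 0.1093
rolld 0.123 475 [597.1  42.9] [469.2  70.3] 6.5 zmed 0.1194
col 0.216 278 [ 502.5 -141.6] [ 55.3 360.3] 38.84 zmed 0.2107
```

View pics/crop1.png

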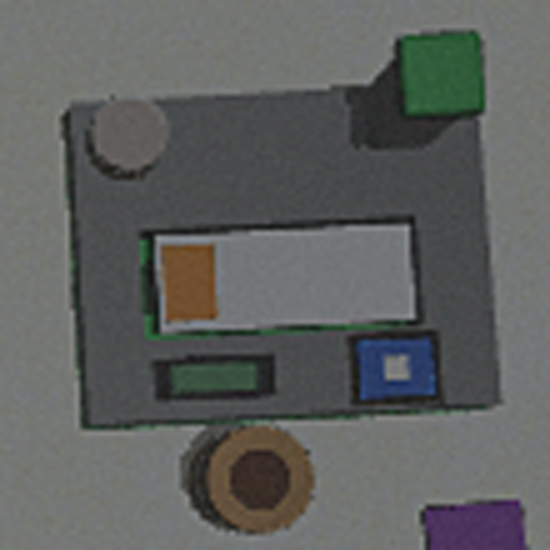

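The crop confirms it: the aluminium plate is in the recess with its orange end on the left, and the tare key is at the lower right. The station is at (519.9,-195.7) mm, yaw 3.2°, and the plate and mark fits agree with that. First I turn the tool so its y lies along station x.

servo_tool(
  motion=[
    [[0,0,0,0,0,8.2],[0,0,0,0,0,8.2],[0,0,0,0,0,8.2],[0,0,0,0,0,8.2],[0,0,0,0,0,8.2],[0,0,0,0,0,8.2],[0,0,0,0,0,8.2],[0,0,0,0,0,8.2],[0,0,0,0,0,8.2]],
  ],
  jaw=0,
  grip_force=40,
)

```text
t: 1.0
eef_pos: [0.1175, 0.5116, 0.4042]
tcp_rot: [0.0, 0.689, 0.725, -0.0]
force: [-0.0, -0.0, 0.0]
grip_width: 0.0002
gripper_force: 0.0
```

servo_tool(
  motion=[
    [[-2,1,0,0,0,0],[-3.4,1.75,0,0,0,0],[-3.4,1.75,0,0,0,0],[-3.4,1.75,0,0,0,0],[-3.4,1.75,0,0,0,0],[-3.4,1.75,0,0,0,0],[-3.4,1.75,0,0,0,0],[-3.4,1.75,0,0,0,0],[-3.4,1.75,0,0,0,0],[-3.4,1.75,0,0,0,0],[-3.4,1.75,0,0,0,0],[-3.4,1.75,0,0,0,0],[-3.4,1.75,0,0,0,0],[-3.4,1.75,0,0,0,0],[-3.4,1.75,0,0,0,0],[-3.4,1.75,0,0,0,0],[-3.4,1.75,0,0,0,0],[-3.4,1.75,0,0,0,0],[-3.4,1.75,0,0,0,0],[0,0,0,0,0,0]],
  ],
)

```text
t: 3.0
eef_pos: [0.4796, -0.1039, 0.4034]
tcp_rot: [-0.0, 0.688, 0.726, -0.001]
force: [-0.3, 0.5, -0.3]
grip_width: -0.0001
gripper_force: 0.0
```

```bash
cat >> h.py <<'E'
YAW=np.radians(3.2); RS=np.array([[np.cos(YAW),-np.sin(YAW)],[np.sin(YAW),np.cos(YAW)]]); S0=np.array([.5199,-.1957])
def stat():
    s=robot.state(); q=s['tcp_rot']; r=R.from_quat([q[1],q[2],q[3],q[0]]); m=r.as_matrix(); p=s['eef_pos']
    print('t',round(s['t'],2),'tcp',p.round(4),'yang',np.degrees(np.arctan2(m[1,1],m[0,1])).round(2),'z',m[:,2].round(3),'F',s['force'].round(1),'w',round(s['grip_width'],4),'gf',s['gripper_force'])
    for l,o in (('155',.155),('173',.173)):
        g=p+m[:,2]*o; print(l,g.round(4),'station mm',(1000*(RS.T@(g[:2]-S0))).round(1))
    return p,m
E
python3 - <<'E'
from h import *
stat(); print(robot.state()['joints'].round(2))
d=np.load('pics/top1.npy'); im=cv2.imread('pics/top1.png').astype(int); P=cloud('top',d); v,u=np.mgrid[:420,:560]; z=P[...,2]
m=(u>168)&(u<262)&(v>168)&(v<236)&(z>.012)&(z<.036)
q=P[m]; r=cv2.minAreaRect((q[:,:2]*1000).astype(np.float32)); print('tray',m.sum(),r)
grab('wrist','w1')
E
```

```text
t 3.0 tcp [ 0.4796 -0.1039  0.4034] yang 3.03 z [-0.001 -0.001 -1.   ] F [-0.3  0.5 -0.3] w -0.0001 gf 0.0
155 [ 0.4795 -0.104   0.2484] station mm [-35.2  93.8]
173 [ 0.4795 -0.104   0.2304] station mm [-35.3  93.8]
[-0.21  0.06 -0.11  1.4  -0.    1.3 ]
tray 938 ((564.8197021484375, 196.28955078125), (259.48101806640625, 195.49038696289062), 86.77025604248047)
```

servo_tool(
  motion=[
    [[-1.9,1,2,0,0,0],[-1.9,1,3,0,0,0],[0,0,3,0,0,0],[0,0,3,0,0,0],[0,0,1.5,0,0,0],[0,0,0,0,0,0],[0,0,0,0,0,0]],
  ],
)

```text
t: 3.75
eef_pos: [0.4999, -0.1369, 0.2802]
tcp_rot: [-0.0, 0.686, 0.727, 0.0]
force: [0.6, -0.4, 0.3]
grip_width: 0.0004
gripper_force: 0.0
```

Run:
```python
from h import *
stat(); grab('wrist','w2')
```

```text
t 3.75 tcp [ 0.4999 -0.1369  0.2802] yang 3.31 z [-0.  0. -1.] F [ 0.6 -0.4  0.3] w 0.0004 gf 0.0
155 [ 0.4999 -0.1369  0.1252] station mm [-16.7  59.8]
173 [ 0.4998 -0.1369  0.1072] station mm [-16.7  59.8]
```

View pics/w2.png

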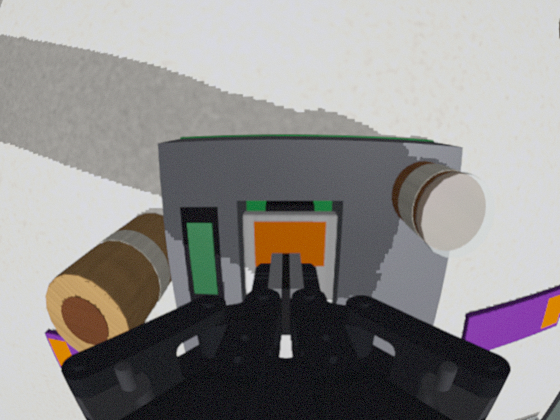

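The wrist view shows the closed fingertips at about (287,262), over the orange mark (centre about (290,243)), with the recess clear all round. I'll correct 4 mm toward the plate's middle and press down slowly.

servo_tool(
  motion=[
    [[-0.4,0.15,2,0,0,0],[0,0,1.7,0,0,0],[0,0,0.4,0,0,0],[0,0,0.2,0,0,0],[0,0,0.2,0,0,0],[0,0,0.2,0,0,0],[0,0,0.2,0,0,0],[0,0,0.2,0,0,0],[0,0,0.2,0,0,0],[0,0,0.2,0,0,0],[0,0,0.2,0,0,0],[0,0,0.2,0,0,0],[0,0,0,0,0,0]],
  ],
)

```text
t: 5.1
eef_pos: [0.5022, -0.1403, 0.2219]
tcp_rot: [-0.001, 0.686, 0.727, 0.002]
force: [0.1, 7.5, 4.6]
grip_width: -0.0002
gripper_force: 3.6
```

servo_tool(
  motion=[
    [[0,0,0.2,0,0,0],[0,0,0.2,0,0,0],[0,0,0.1,0,0,0],[0,0,0,0,0,0]],
  ],
)

```text
t: 5.5
eef_pos: [0.5022, -0.1402, 0.2192]
tcp_rot: [0.0, 0.686, 0.727, 0.003]
force: [-6.5, 9.6, 21.6]
grip_width: -0.0001
gripper_force: 12.0
```

servo_tool(
  motion=[
    [[0,0,-1,0,0,0],[0,0,-3,0,0,0],[0,0,-4,0,0,0],[0,0,-4,0,0,0],[0,0,0,0,0,0]],
  ],
)

```text
t: 6.0
eef_pos: [0.5031, -0.142, 0.3422]
tcp_rot: [0.005, 0.687, 0.727, 0.002]
force: [1.6, -0.1, -0.1]
grip_width: 0.0
gripper_force: 0.0
```

```bash
cat >> h.py <<'E'
def plate():
    im,d=grab('top','t_now'); P=cloud('top',d); return im,d,P
E
python3 - <<'E'
from h import *
stat(); s=robot.state(); q=s['tcp_rot']; T=np.eye(4); T[:3,:3]=R.from_quat([q[1],q[2],q[3],q[0]]).as_matrix(); T[:3,3]=s['eef_pos']
im,d=grab('wrist','w3'); p=robot.camera_params('wrist')
v,u=np.mgrid[:420,:560]; a=u-p['cx'];b=v-p['cy']; r=np.hypot(a,b)+1e-9; t=np.tan(r/p['fx'])
C=np.stack([a/r*t*d,b/r*t*d,d,np.ones_like(d)],-1)@(T@p['tool_from_camera']).T
P=C[...,:3]; st=np.dstack([(P[...,:2]-S0)@RS,P[...,2]])*1000
for y in range(-70,80,10):
    m=(d>0)&(abs(st[...,1]-y)<2)&(abs(st[...,0]+15)<12)&(st[...,2]<110)
    print(y,m.sum(),np.round(np.median(st[m][:,2]),1) if m.sum() else '')
grab('scene','s3')
cv2.imwrite('pics/s3c.png',cv2.resize(cv2.imread('pics/s3.png')[170:320,120:270],None,fx=4,fy=4))
E
```

```text
t 6.0 tcp [ 0.5031 -0.142   0.3422] yang 3.26 z [ 0.01  -0.003 -1.   ] F [ 1.6 -0.1 -0.1] w 0.0 gf 0.0
155 [ 0.5047 -0.1425  0.1872] station mm [-12.3  54. ]
173 [ 0.5048 -0.1425  0.1692] station mm [-12.1  54. ]
-70 0 
-60 45 92.7
-50 32 88.5
-40 0 
-30 0 
-20 0 
-10 0 
0 0 
10 15 62.6
20 147 58.6
30 150 54.2
40 144 50.0
50 139 46.3
60 142 41.9
70 143 37.9
```

View pics/w3.png

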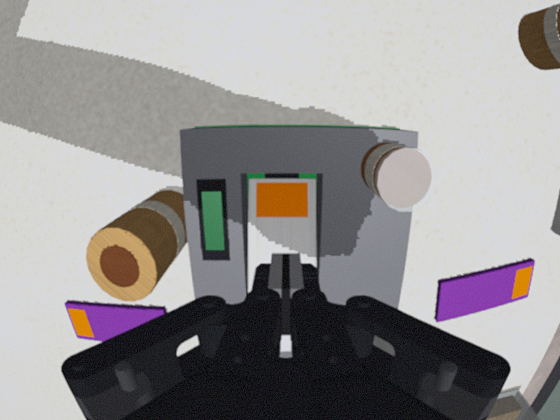

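The wrist view shows the tipped plate: the mark end is deep in the recess at about (283,200). The slope is 0.42, so the rocker is fully tipped at about 0.40 rad. Next I open the jaw and tilt the tool 23° to match the plate.

servo_tool(
  motion=[
    [[-1.2,0,2,0,0,0],[-1.2,0,2,0,0,0],[0,0,2,0,0,0],[0,0,0,0,-7.6,0],[0,0,0,0,-7.6,0],[0,0,0,0,-7.6,0],[0,0,0,0,0,0],[0,0,0,0,0,0],[0,0,0,0,0,0]],
  ],
  jaw=7.6,
)

```text
t: 7.0
eef_pos: [0.5031, -0.1656, 0.2753]
tcp_rot: [0.142, 0.673, 0.713, -0.135]
force: [0.4, -0.6, 0.2]
grip_width: 0.0764
gripper_force: 0.0
```

```bash
cat >> h.py <<'E'
def wcloud(name):
    s=robot.state(); q=s['tcp_rot']; T=np.eye(4); T[:3,:3]=R.from_quat([q[1],q[2],q[3],q[0]]).as_matrix(); T[:3,3]=s['eef_pos']
    im,d=grab('wrist',name); p=robot.camera_params('wrist')
    v,u=np.mgrid[:420,:560]; a=u-p['cx'];b=v-p['cy']; r=np.hypot(a,b)+1e-9; t=np.tan(r/p['fx'])
    C=np.stack([a/r*t*d,b/r*t*d,d,np.ones_like(d)],-1)@(T@p['tool_from_camera']).T
    return im,d,C[...,:3]
E
python3 - <<'E'
from h import *
stat()
im,d,P=wcloud('w4'); st=np.dstack([(P[...,:2]-S0)@RS,P[...,2]])*1000
m0=(d>0)&(st[...,2]<105)&(abs(st[...,2]-(66.6-.422*st[...,1]))<3)&(im.min(-1)>90)
for y in range(-75,-20,4):
    m=m0&(abs(st[...,1]-y)<2)&(st[...,0]>-60)&(st[...,0]<30)
    if m.sum(): print(y,m.sum(),st[m][:,2].mean().round(1),np.percentile(st[m][:,0],[2,98]).round(1))
E
```

```text
t 7.0 tcp [ 0.5031 -0.1656  0.2753] yang 3.25 z [ 0.021 -0.385 -0.923] F [ 0.4 -0.6  0.2] w 0.0764 gf 0.0
155 [ 0.5064 -0.2252  0.1322] station mm [-15.2 -28.7]
173 [ 0.5067 -0.2322  0.1156] station mm [-15.2 -35.7]
-63 266 93.0 [-42.2  11.5]
-59 638 92.0 [-42.2  12.7]
-55 668 90.3 [-42.3  12.6]
-51 674 88.6 [-42.2  12.4]
-47 709 86.9 [-43.   12.1]
-43 705 85.2 [-42.4  12.4]
-39 740 83.5 [-42.8  12.3]
-35 715 81.9 [-42.6  12.2]
-31 775 80.3 [-42.5  12.4]
-27 774 78.5 [-42.6  12.3]
-23 800 76.8 [-42.7  12.6]
```

View pics/w4.png

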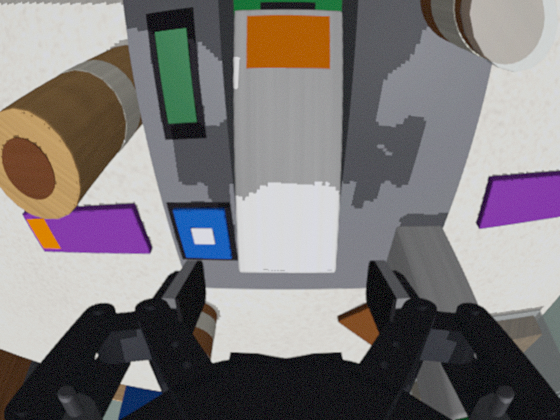

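The tilted plate end sits at about (288,270), centred between the open fingers at (185,300) and (380,300). The key is at (203,235), beside the left finger's path. I descend 52 mm along the tool and then close.

servo_tool(
  motion=[
    [[-0.4,0,1,0,0,0],[0,0,1.5,0,0,0],[0,0,1.2,0,0,0],[0,0,1,0,0,0],[0,0,0.5,0,0,0],[0,0,0,0,0,0],[0,0,0,0,0,0]],
  ],
)

```text
t: 7.75
eef_pos: [0.5046, -0.1894, 0.2295]
tcp_rot: [0.144, 0.673, 0.713, -0.136]
force: [0.9, -0.0, -0.2]
grip_width: 0.076
gripper_force: 0.0
```

servo_tool(
  motion=[
    [[0,0,0,0,0,0],[0,0,0,0,0,0],[0,0,0,0,0,0],[0,0,0,0,0,0],[0,0,0,0,0,0],[0,0,0,0,0,0]],
  ],
  jaw=5,
  grip_force=80,
)

```text
t: 8.35
eef_pos: [0.5048, -0.1893, 0.2299]
tcp_rot: [0.144, 0.673, 0.713, -0.135]
force: [-0.1, 1.8, 4.7]
grip_width: 0.0562
gripper_force: 84.7
```

Run:
```python
from h import *
stat(); grab('wrist','w5')
```

```text
t 8.35 tcp [ 0.5048 -0.1893  0.2299] yang 3.27 z [ 0.023 -0.387 -0.922] F [-0.1  1.8  4.7] w 0.0562 gf 84.6698784828186
155 [ 0.5084 -0.2493  0.087 ] station mm [-14.4 -52.8]
173 [ 0.5089 -0.2562  0.0704] station mm [-14.4 -59.8]
```

View pics/w5.png

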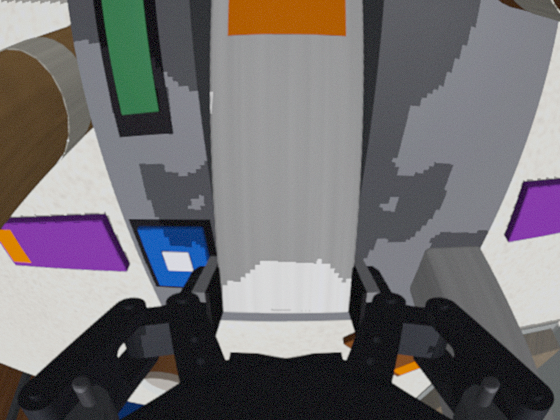

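The fingers hold both sides of the plate end, at (210,290) and (357,290), with the opening at 56 mm. I lift straight up.

servo_tool(
  motion=[
    [[-0.2,0,-0.46,0,0,0],[-0.39,0,-0.92,0,0,0],[-0.39,0,-0.92,0,0,0],[-0.58,0,-1.38,0,0,0],[-0.58,0,-1.38,0,0,0],[-0.58,0,-1.38,0,0,0],[-0.78,0,-1.84,0,0,0],[-0.78,0,-1.84,0,0,0],[-0.78,0,-1.84,0,0,0],[-0.78,0,-1.84,0,0,0],[-0.39,0,-0.92,0,0,0],[0,0,0,0,0,0],[0,0,0,0,0,0]],
  ],
)

```text
t: 9.7
eef_pos: [0.5045, -0.1897, 0.3886]
tcp_rot: [0.143, 0.673, 0.713, -0.136]
force: [-0.1, 0.1, -1.8]
grip_width: 0.0558
gripper_force: 84.9
```

Run:
```python
from h import *
p,m=stat()
im,d,P=wcloud('w6'); L=((P-p)@m)*1000
k=(d>0)&(abs(L[...,1])<20)&(L[...,2]>80)&(L[...,2]<230)
for x in range(-20,150,10):
    q=k&(abs(L[...,0]-x)<2)
    if q.sum(): print(x,q.sum(),np.median(L[q][:,2]).round(1))
```

```text
t 9.7 tcp [ 0.5045 -0.1897  0.3886] yang 3.26 z [ 0.021 -0.387 -0.922] F [-0.1  0.1 -1.8] w 0.0558 gf 84.90006566047668
155 [ 0.5078 -0.2496  0.2457] station mm [-15.1 -53.1]
173 [ 0.5082 -0.2565  0.2291] station mm [-15.1 -60.1]
-10 552 153.5
0 737 153.5
10 5999 91.8
20 1339 153.3
30 944 153.7
40 1004 153.8
50 1069 154.0
60 1117 154.0
70 1100 154.1
80 1128 154.2
90 1097 154.3
100 1041 154.4
110 1017 154.0
120 217 154.4
```

View pics/w6.png

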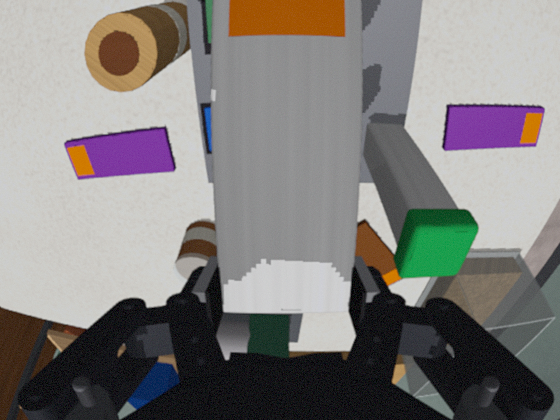

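The plate is held parallel to the tool's x axis with its top at tool z 154 mm, and it is clear of the scale. The column's green top is at (437,240), to the right and not touching. I level the tool and carry the plate to the tray.

servo_tool(
  motion=[
    [[0,0,0,0,4.6,0],[0,0,0,0,4.6,0],[0,0,0,0,4.6,0],[0,0,0,0,4.5,0],[0,0,0,0,4.5,0],[1,0.3,0,0,0,0],[2,0.5,0,0,0,0],[3,0.8,0,0,0,0],[3,0.8,0,0,0,0],[3,0.8,0,0,0,0],[3,0.8,0,0,0,0],[3,0.8,0,0,0,0],[3,0.8,0,0,0,0],[3,0.8,0,0,0,0],[3,0.8,0,0,0,0],[2,0.5,0,0,0,0],[1,0.3,0,0,0,0],[0,0,0,0,0,0],[0,0,0,0,0,0],[0,0,0,0,0,0]],
  ],
)

```text
t: 11.75
eef_pos: [0.5672, 0.1135, 0.3891]
tcp_rot: [0.0, 0.687, 0.727, -0.0]
force: [0.6, 0.7, -0.9]
grip_width: 0.056
gripper_force: 84.9
```

Run:
```python
from h import *
p,m=stat()
im,d,P=wcloud('w7'); L=((P-p)@m)*1000
k=(d>0)&(abs(L[...,2]-154)<4)&(L[...,0]<150)
for y in (-15,-5,5,15):
    q=k&(abs(L[...,1]-y)<3); print('near end x',y,L[q][:,0].min().round(1),L[q][:,0].max().round(1))
o=k&(im[...,0].astype(int)>im[...,2]+60)
if o.sum(): print('mark x',L[o][:,0].min().round(1),L[o][:,0].max().round(1),'y',L[o][:,1].min().round(1),L[o][:,1].max().round(1))
for x in (30,60,90):
    q=k&(abs(L[...,0]-x)<3); print('y ext',x,L[q][:,1].min().round(1),L[q][:,1].max().round(1),'z',np.median(L[q][:,2]).round(1))
# tray from wrist
q=(d>0)&(P[...,2]<.04)&(P[...,2]>.01)&(P[...,0]>.45)&(P[...,0]<.7)&(P[...,1]>.05)&(P[...,1]<.35)
bl=(im[...,2].astype(int)>im[...,0]+30)&q
n,l,s,c=cv2.connectedComponentsWithStats(bl.astype(np.uint8))
for i in range(1,n):
    if s[i,4]>60:
        r=cv2.minAreaRect((P[l==i][:,:2]*1000).astype(np.float32)); print('bar wrist',s[i,4],r)
# top-camera bars & walls (from first image)
d=np.load('pics/top1.npy'); I=cv2.imread('pics/top1.png').astype(int); Q=cloud('top',d)*1000; v,u=np.mgrid[:420,:560]
for a,b in ((198,210),(220,233)):
    w=(u>a)&(u<b)&(v>172)&(v<236)&(I[...,0]>I[...,2]+25); X=Q[w]; f=np.polyfit(X[:,0],X[:,1],1); print('bar top',f[0]*57.3,np.polyval(f,565),X[:,0].min(),X[:,0].max())
w=(u>170)&(u<264)&(v>168)&(v<238)&(Q[...,2]>24)&(Q[...,2]<36); X=Q[w]
for lab,s in (('x-',X[:,0]<495),('x+',X[:,0]>635),('y-',X[:,1]<90),('y+',X[:,1]>305)):
    if s.sum(): print(lab,s.sum(),np.percentile(X[s],[5,50,95],axis=0).round(1).tolist())
```

```text
t 11.75 tcp [0.5672 0.1135 0.3891] yang 3.2 z [ 0.    -0.001 -1.   ] F [ 0.6  0.7 -0.9] w 0.056 gf 84.94495511054993
155 [0.5672 0.1134 0.2341] station mm [ 64.5 306. ]
173 [0.5672 0.1134 0.2161] station mm [ 64.5 306. ]
near end x -15 -12.0 119.1
near end x -5 -12.2 118.9
near end x 5 -11.7 118.8
near end x 15 -12.6 119.6
mark x 57.7 120.0 y -26.4 22.0
y ext 30 -29.4 28.6 z 153.8
y ext 60 -29.6 29.0 z 154.1
y ext 90 -29.5 28.7 z 154.3
bar top 4.142520886313004 231.65637233047735 486.23942908874545 640.9387127409818
bar top 4.232040345546428 161.40573875723243 489.84157870756593 643.3514415442932
x- 113 [[476.3, 86.9, 25.0], [485.4, 190.5, 29.1], [492.2, 309.9, 33.5]]
x+ 139 [[637.4, 86.5, 25.0], [644.9, 206.0, 28.4], [653.7, 306.2, 34.2]]
y- 77 [[492.3, 70.4, 25.0], [568.2, 77.0, 29.2], [650.5, 85.4, 33.4]]
y+ 91 [[478.1, 309.1, 24.7], [558.7, 315.4, 28.5], [637.5, 321.3, 33.4]]
```

View pics/w7.png

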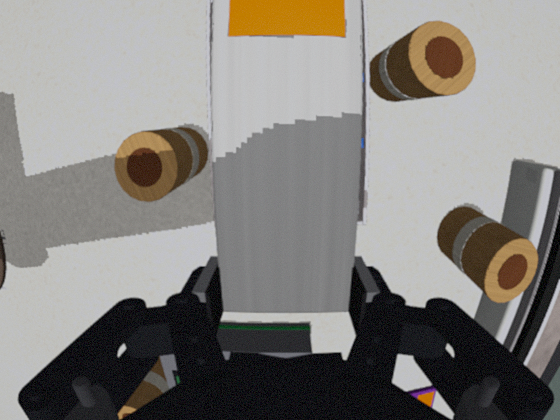

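The plate is held straight, with its centre 63 mm ahead of the TCP along tool x. The rolls at (150,165) and (443,55) are clear of it. I refine the tray yaw from its walls before lowering.

Run:
```python
from h import *
from scipy.optimize import least_squares
d=np.load('pics/top1.npy'); I=cv2.imread('pics/top1.png').astype(int); Q=cloud('top',d)*1000; v,u=np.mgrid[:420,:560]
w=(u>170)&(u<264)&(v>168)&(v<238)&(Q[...,2]>26)&(Q[...,2]<34); X=Q[w][:,:2]
def loc(p,X):
    c,s=np.cos(p[2]),np.sin(p[2]); return (X-p[:2])@np.array([[c,-s],[s,c]])
f=lambda p:np.min(np.abs(np.abs(loc(p,X))-[80.5,120.5]),axis=1)
r=least_squares(f,[565,197,.05],loss='soft_l1',f_scale=2,x_scale=[1,1,.01]); print('walls',len(X),r.x[:2],np.degrees(r.x[2]),np.median(f(r.x)))
B=Q[(u>196)&(u<235)&(v>172)&(v<236)&(I[...,0]>I[...,2]+25)][:,:2]
g=lambda p:np.abs(loc(p,B)[:,1])-35
r2=least_squares(lambda p:g([565,p[0],p[1]]),[197,.05],loss='soft_l1',f_scale=2,x_scale=[1,.01]); print('bars',r2.x[0],np.degrees(r2.x[1]))
stat()
```

```text
walls 319 [564.40034833 195.85684824] 4.093356888863986 1.1810395205971247
bars 196.3963775761257 4.262847319693378
t 11.8 tcp [0.5672 0.1134 0.3892] yang 3.19 z [ 0. -0. -1.] F [-0.2 -0.2 -1.9] w 0.0562 gf 84.94484424591064
155 [0.5673 0.1134 0.2342] station mm [ 64.5 305.9]
173 [0.5673 0.1134 0.2162] station mm [ 64.5 305.9]
```

servo_tool(
  motion=[
    [[1,0.15,0,0,0,-1],[1,0.15,1,0,0,0],[0,0,2,0,0,0],[0,0,2.5,0,0,0],[0,0,2.5,0,0,0],[0,0,2.5,0,0,0],[0,0,2.5,0,0,0],[0,0,2,0,0,0],[0,0,2,0,0,0],[0,0,1.5,0,0,0],[0,0,0.6,0,0,0],[0,0,0,0,0,0],[0,0,0,0,0,0]],
  ],
)

```text
t: 13.1
eef_pos: [0.5693, 0.1348, 0.1986]
tcp_rot: [0.0, 0.68, 0.733, 0.0]
force: [0.1, 0.3, -1.0]
grip_width: 0.0562
gripper_force: 85.0
```

Run:
```python
from h import *
p,m=stat()
im,d,P=wcloud('w8'); L=((P-p)@m)*1000
k=(d>0)&(abs(L[...,2]-154)<4)&(L[...,0]<118)&(abs(L[...,1])<26)
print('tilt',np.polyfit(L[k][:,0],L[k][:,2],1)); q=k&(abs(L[...,1])<15); print('end',L[q][:,0].min())
h=(d>0)&(L[...,0]>20)&(L[...,0]<110)&(abs(L[...,1])<95)&(abs(L[...,1])>33)
b=h&(im[...,2].astype(int)>im[...,0]+30); print('bars', b.sum())
for s in (-1,1):
    for lo,hi in ((10,50),(75,120)):
        z=b&(np.sign(L[...,1])==s)&(L[...,0]>lo)&(L[...,0]<hi)
        if z.sum()>5: print(s,lo,np.median(L[z],axis=0).round(1),P[z][:,2].mean().round(4))
wl=(d>0)&(P[...,2]>.026)&(P[...,2]<.036)&(abs(L[...,1])>60)&(abs(L[...,1])<100)&(L[...,0]>20)&(L[...,0]<110)
for s in (-1,1):
    z=wl&(np.sign(L[...,1])==s); 
    if z.sum(): print('wall',s,z.sum(),np.polyfit(L[z][:,0]-63,L[z][:,1],1))
```

```text
t 13.1 tcp [0.5693 0.1348 0.1986] yang 4.27 z [ 0.001  0.    -1.   ] F [ 0.1  0.3 -1. ] w 0.0562 gf 84.98640775680542
155 [0.5694 0.1348 0.0436] station mm [ 67.8 327.3]
173 [0.5694 0.1349 0.0256] station mm [ 67.9 327.3]
tilt [6.90468369e-03 1.53618837e+02]
end -12.13913150993296
bars 8149
-1 10 [ 27.9 -56.  179.3] 0.0179
-1 75 [ 95.5 -55.2 179.1] 0.0189
1 10 [ 27.6  55.1 179.3] 0.018
1 75 [ 95.2  55.1 179.2] 0.0188
wall -1 2319 [  0.11192111 -82.22546934]
wall 1 2594 [7.94746472e-02 8.18287485e+01]
```

View pics/w8.png

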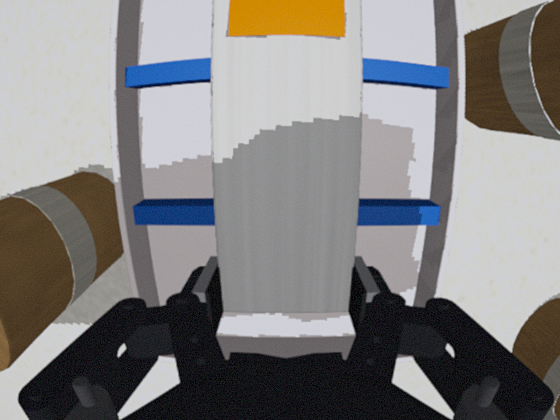

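The view shows the plate squarely over both bars, at (170,72) and (170,212), and centred between the tray walls. It is 1.3 mm too far along +y, so I correct that and lower gently.

servo_tool(
  motion=[
    [[-0.13,0,0.3,0,0,0],[0,0,0.4,0,0,0],[0,0,0.3,0,0,0],[0,0,0.1,0,0,0],[0,0,0.1,0,0,0],[0,0,0.1,0,0,0],[0,0,0,0,0,0],[0,0,0,0,0,0]],
  ],
)

```text
t: 13.95
eef_pos: [0.5692, 0.1333, 0.1852]
tcp_rot: [0.0, 0.68, 0.733, 0.0]
force: [-0.5, -0.3, -0.7]
grip_width: 0.0561
gripper_force: 85.0
```

servo_tool(
  motion=[
    [[0,0,0.05,0,0,0],[0,0,0.05,0,0,0],[0,0,0.05,0,0,0],[0,0,0,0,0,0]],
  ],
)

```text
t: 14.35
eef_pos: [0.5692, 0.1332, 0.1837]
tcp_rot: [0.0, 0.68, 0.733, 0.0]
force: [0.3, 0.1, -1.6]
grip_width: 0.056
gripper_force: 85.0
```

servo_tool(
  motion=[
    [[0,0,0.05,0,0,0],[0,0,0.05,0,0,0],[0,0,0.05,0,0,0],[0,0,0,0,0,0]],
  ],
)

```text
t: 14.75
eef_pos: [0.5691, 0.1332, 0.183]
tcp_rot: [0.0, 0.68, 0.733, 0.0]
force: [-2.6, -0.8, 5.5]
grip_width: 0.0562
gripper_force: 85.9
```

It is in contact at 5.5 N, so I release and rise.

servo_tool(
  motion=[
    [[0,0,0,0,0,0],[0,0,0,0,0,0],[0,0,0,0,0,0],[0,0,0,0,0,0]],
  ],
  jaw=7.2,
  grip_force=20,
)

```text
t: 15.15
eef_pos: [0.5691, 0.1333, 0.182]
tcp_rot: [-0.0, 0.68, 0.733, -0.0]
force: [0.1, 0.4, -0.4]
grip_width: 0.0718
gripper_force: 0.0
```

servo_tool(
  motion=[
    [[0,0,-0.5,0,0,0],[0,0,-1.5,0,0,0],[0,0,-3,0,0,0],[0,0,-4,0,0,0],[0,0,-4,0,0,0],[0,0,-4,0,0,0],[0,0,-3,0,0,0],[0,0,0,0,0,0],[0,0,0,0,0,0]],
  ],
)

```text
t: 16.05
eef_pos: [0.5693, 0.1333, 0.3829]
tcp_rot: [0.0, 0.68, 0.733, 0.001]
force: [-0.1, 0.3, 0.3]
grip_width: 0.0721
gripper_force: 0.0
```

Run:
```python
from h import *
p,m=stat()
im,d,P=wcloud('w9')
q=(d>0)&(P[...,2]>.026)&(P[...,2]<.036)&(abs(P[...,0]-.565)<.06)&(abs(P[...,1]-.196)<.095)&(abs(P[...,1]-.196)<.1)
n,l,s,c=cv2.connectedComponentsWithStats(q.astype(np.uint8)); k=1+np.argmax(s[1:,4]); X=P[l==k]
print(len(X),cv2.minAreaRect((X[:,:2]*1000).astype(np.float32)),X[:,2].mean(),np.polyfit(X[:,1],X[:,2],1))
```

```text
t 16.05 tcp [0.5693 0.1333 0.3829] yang 4.27 z [ 0.002  0.    -1.   ] F [-0.1  0.3  0.3] w 0.0721 gf 0.0
155 [0.5695 0.1334 0.2279] station mm [ 67.9 325.8]
173 [0.5696 0.1334 0.2099] station mm [ 68.  325.8]
8661 ((564.412109375, 195.8170166015625), (58.506988525390625, 150.24053955078125), 3.9301767349243164) 0.02960137804548584 [0.00075643 0.02945282]
```

View pics/w9.png

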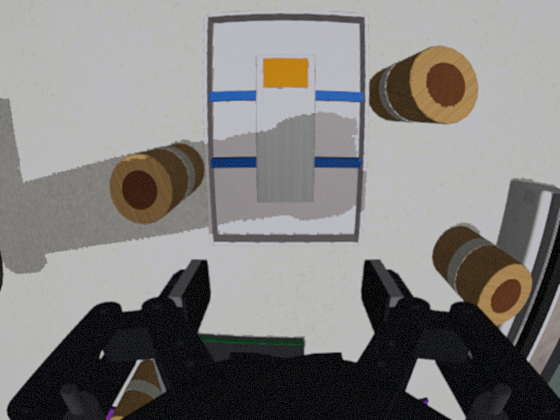

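The plate lies level and orange side up on both bars, at (285,130). The measured centre is within 0.5 mm of the tray centre and yaw matches. Now I close the jaw and go to the tare key.

servo_tool(
  motion=[
    [[-1.5,-0.6,0,0,0,0],[-2.6,-1,0,0,0,0],[-2.9,-1.1,0,0,0,0],[-2.9,-1.1,0,0,0,0],[-2.9,-1.1,0,0,0,0],[-2.9,-1.1,0,0,0,0],[-2.9,-1.1,0,0,0,0],[-2.9,-1.1,0,0,0,0],[-2.9,-1.1,0,0,0,0],[-2.9,-1.1,0,0,0,0],[-2.9,-1.1,0,0,0,0],[-2.9,-1.1,0,0,0,0],[-2.6,-1.1,0,0,0,0],[-1.5,-0.6,0,0,0,0],[-1,-0.3,0,0,0,0],[0,0,0,0,0,0],[0,0,0,0,0,0]],
  ],
  jaw=0,
)

```text
t: 17.8
eef_pos: [0.4518, -0.2584, 0.3816]
tcp_rot: [-0.001, 0.68, 0.733, 0.0]
force: [0.0, 0.1, 0.5]
grip_width: 0.0
gripper_force: 0.0
```

Run:
```python
from h import *
stat()
```

```text
t 17.8 tcp [ 0.4518 -0.2584  0.3816] yang 4.25 z [-0.001  0.001 -1.   ] F [0.  0.1 0.5] w 0.0 gf 0.0
155 [ 0.4516 -0.2582  0.2266] station mm [-71.7 -58.6]
173 [ 0.4516 -0.2582  0.2086] station mm [-71.7 -58.6]
```

Within 1.5 mm of the key. I descend to about 5 mm above it.

servo_tool(
  motion=[
    [[-0.1,0,2,0,0,0],[0,0,3,0,0,0],[0,0,3,0,0,0],[0,0,3,0,0,0],[0,0,2,0,0,0],[0,0,0.8,0,0,0],[0,0,0,0,0,0],[0,0,0,0,0,0]],
  ],
)

```text
t: 18.6
eef_pos: [0.4525, -0.2593, 0.2451]
tcp_rot: [0.001, 0.68, 0.733, 0.0]
force: [0.1, -0.3, -0.4]
grip_width: -0.0002
gripper_force: 0.0
```

servo_tool(
  motion=[
    [[0,0,0.4,0,0,0],[0,0,0.2,0,0,0],[0,0,0,0,0,0]],
  ],
)

```text
t: 18.9
eef_pos: [0.4521, -0.2596, 0.2384]
tcp_rot: [0.0, 0.68, 0.733, 0.0]
force: [0.5, 0.6, -0.2]
grip_width: -0.0002
gripper_force: 0.1
```

servo_tool(
  motion=[
    [[0,0,0.1,0,0,0],[0,0,0,0,0,0]],
  ],
)

```text
t: 19.1
eef_pos: [0.4521, -0.2596, 0.2377]
tcp_rot: [0.0, 0.68, 0.733, 0.0]
force: [-1.1, 0.4, 4.4]
grip_width: -0.0001
gripper_force: 2.2
```

Contact at 4.4 N. A little deeper, hold about 0.4 s, and release.

servo_tool(
  motion=[
    [[0,0,0.1,0,0,0],[0,0,0,0,0,0],[0,0,0,0,0,0],[0,0,0,0,0,0]],
  ],
)

```text
t: 19.5
eef_pos: [0.4521, -0.2596, 0.2371]
tcp_rot: [0.001, 0.68, 0.733, 0.0]
force: [-1.5, 2.4, 8.0]
grip_width: -0.0001
gripper_force: 3.9
```

servo_tool(
  motion=[
    [[0,0,-1,0,0,0],[0,0,-3,0,0,0],[0,0,-4,0,0,0],[0,0,-4,0,0,0],[0,0,-3,0,0,0],[0,0,0,0,0,0],[0,0,0,0,0,0]],
  ],
)

```text
t: 20.2
eef_pos: [0.4521, -0.2596, 0.3867]
tcp_rot: [0.001, 0.68, 0.733, 0.0]
force: [-0.3, -0.0, -0.4]
grip_width: -0.0
gripper_force: 0.0
```

Run:
```python
from h import *
im,d=grab('top','top2'); a=np.load('pics/top1.npy')
A=cloud('top',a)[...,2];B=cloud('top',d)[...,2]
for n,(x0,x1,y0,y1) in dict(cup=(303,330,180,203),rollc=(326,356,246,275),rb=(180,210,145,175),ra=(215,243,225,252),rolld=(240,275,100,140),cupb=(420,450,240,270),cupa=(118,150,245,275),scr=(118,146,160,230)).items():
    print(n,(np.abs(A-B)[y0:y1,x0:x1]>.02).sum(),np.abs(im[y0:y1,x0:x1].astype(int)-cv2.imread('pics/top1.png')[y0:y1,x0:x1,::-1]).mean().round(1))
print(robot.close_job())
```

```text
cup 5 13.9
rollc 5 20.0
rb 10 13.6
ra 4 14.2
rolld 10 13.1
cupb 869 48.5
cupa 6 16.0
scr 21 17.0
the job is handed in; nothing more can be done
None
```

I've handed the job in at about 20 s: the plate is centred on the tray bars, orange side up, and the tare key was pressed at about 8 N for roughly half a second. The depth check showed the deck cup, rolls, cup_a and scraper unmoved, but the view of cup_b at (435,255) changed, probably because the arm was in the way, so I couldn't confirm it; I also viewed 11 pictures, one over the limit of 10.

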